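# Draw one charge of grinding balls from the two-compartment dispenser

## Task

Slide the steel pan by its blue post along the bench into the channel under the white ball dispenser, up to the back stop. Then draw the red-handled gate out only far enough for the three balls of the rear compartment to drop into the pan, keeping the three balls of the front compartment in the bin, and push the gate fully shut again. Finally draw the pan with its three balls straight out until it stands flat and well clear of the dispenser, and leave the flask, bottle, timer and marker pen where they are.

Things in the scene. Friction and masses are not known exactly. Their poses are not given: they have to be found in the camera images.
- dispenser: white ball dispenser fixed on the bench, 108 (x) x 90 (y) x 111 mm high, turned by -0.30 to +0.05 rad. Origin: on the bench under the bin's middle; z up; the gate side faces its -x (to the robot), the channel's open end its -y (to the robot's right). The channel under it runs along y, 92 mm wide, cheeks 46 mm high, back stop at y = +36. A deck 44 mm above the bench spans y = -30 to +30
- channel_mouth (a point): middle of the channel's open end at bench height, at dispenser x = 0, y = -66 mm; the cheeks are straight from y = -45 inwards and flare outwards from there to here. Axes as the dispenser's
- bin_top (a point): middle of the clear bin's open top, 111 mm up. Inside the bin: dispenser x -38 to +38, y -18 to +18 mm, bottom z = 62. A white divider at x = -2 to +2 parts it into a front (-x, nearer the robot) and a rear (+x) compartment, three balls in each. The gate is the floor of both; balls drop straight through into the channel
- gate (a joint): travel of the steel slide gate in m: 0 shut (at its stop), grows as it is drawn out along the dispenser's -x, 0.085 at full. Friction about 1.5 N; stays where left. Rear compartment opens first: all its balls have dropped at 0.032, the first front ball can drop from 0.050. Best is 0.041: then a red line across the gate's top has come out to the bin's front wall
- gate_edge (a point): middle of the gate's rear edge, top side (z = 61 mm), at dispenser x = 41 mm when shut, moving to -x with the gate
- gate_grip (a point): point to hold on the axis of the gate's red upright handle, a square post 14 x 14 mm with sides along the dispenser's x and y, from z = 58 to 106 mm. This point: z = 90 mm, at dispenser x = -127, y = 0 mm when shut; moves with the gate. Axes as the dispenser's. Under the post runs the gate's tongue, 20 mm wide, z = 57 to 61 mm
- pan: loose open steel pan, 84 (x) x 70 (y) x 32 mm high, walls 2.5, floor 3 mm, about 0.18 kg, turned by up to 0.35 rad. Origin: centre of the tray's underside. A tongue (22 mm wide, z = 8 to 13) leads from its -y side to a blue post at y = -115 mm. When home against the back stop its origin is 1 mm on (+y) from the dispenser's, axes alike, 4 mm play each side
- pan_grip (a point): point to hold on the axis of the pan's blue upright square post, 14 x 14 mm with sides along pan x and y, 72 mm high, its foot on the bench. This point: 54 mm above the bench, at pan x = 0, y = -115 mm. Axes as the pan's
- ball_rear_1: dark steel grinding ball, 16 mm diameter, 17 g, origin at its centre; starts in the dispenser's rear (far from the robot) compartment, lying on the gate
- ball_rear_2: dark steel grinding ball, 16 mm diameter, 17 g, origin at its centre; starts in the dispenser's rear (far from the robot) compartment, lying on the gate
- ball_rear_3: dark steel grinding ball, 16 mm diameter, 17 g, origin at its centre; starts in the dispenser's rear (far from the robot) compartment, lying on the gate
- ball_front_1: dark steel grinding ball, 16 mm diameter, 17 g, origin at its centre; starts in the dispenser's front (near the robot) compartment, lying on the gate
- ball_front_2: dark steel grinding ball, 16 mm diameter, 17 g, origin at its centre; starts in the dispenser's front (near the robot) compartment, lying on the gate
- ball_front_3: dark steel grinding ball, 16 mm diameter, 17 g, origin at its centre; starts in the dispenser's front (near the robot) compartment, lying on the gate
- flask: bystander: small culture flask with pink content and blue cap, 50 x 102 x 32 mm, lying; origin at the centre of its underside
- bottle: bystander: clear reagent bottle with blue cap, 63 mm diameter, 126 mm high; origin at the centre of its underside
- timer: bystander: white bench timer with a display, 30 x 66 x 59 mm; origin at the centre of its underside
- marker: bystander: white marker pen with red cap, 17 x 135 x 16 mm, lying; origin at the centre of its underside

How it is judged:
On the way, in this order (a step that is already met when the one before it is completed fails the run):
1. the pan stands flat under the dispenser at the back stop (within 10 mm), the gate still shut (x of pan in the frame of dispenser between -0.008 and 0.008 m and y of pan in the frame of dispenser between -0.01 and 0.01 m and angle between pan's own z axis and vertical below 0.08 rad and height (world z) of pan between -0.008 and 0.008 m and x of ball_front_1 in the frame of dispenser between -0.042 and 0 m and y of ball_front_1 in the frame of dispenser between -0.02 and 0.02 m and z of ball_front_1 in the frame of dispenser between 0.06 and 0.11 m and x of ball_front_2 in the frame of dispenser between -0.042 and 0 m and y of ball_front_2 in the frame of dispenser between -0.02 and 0.02 m and z of ball_front_2 in the frame of dispenser between 0.06 and 0.11 m and x of ball_front_3 in the frame of dispenser between -0.042 and 0 m and y of ball_front_3 in the frame of dispenser between -0.02 and 0.02 m and z of ball_front_3 in the frame of dispenser between 0.06 and 0.11 m and value of joint gate below 0.01 m), for 0.2 s.
2. with the gate open, all three rear balls lie in the pan, which is still under the dispenser (x of ball_rear_1 in the frame of pan between -0.042 and 0.042 m and y of ball_rear_1 in the frame of pan between -0.036 and 0.036 m and z of ball_rear_1 in the frame of pan between 0 and 0.032 m and x of ball_rear_2 in the frame of pan between -0.042 and 0.042 m and y of ball_rear_2 in the frame of pan between -0.036 and 0.036 m and z of ball_rear_2 in the frame of pan between 0 and 0.032 m and x of ball_rear_3 in the frame of pan between -0.042 and 0.042 m and y of ball_rear_3 in the frame of pan between -0.036 and 0.036 m and z of ball_rear_3 in the frame of pan between 0 and 0.032 m and value of joint gate above 0.015 m and y of pan in the frame of dispenser above -0.02 m), for 0.1 s.
3. the gate is fully shut again (within 3 mm) with the pan still under the dispenser (value of joint gate below 0.003 m and y of pan in the frame of dispenser above -0.02 m), for 0.2 s.
At the end, for the whole second after the job is handed in: The pan stands flat and still on the bench with the three rear balls in it, its centre more than 110 mm from the dispenser's centre; the gate is shut within 3 mm; the three front balls are still in the front compartment (angle between pan's own z axis and vertical below 0.08 rad and height (world z) of pan between -0.008 and 0.008 m and x of ball_rear_1 in the frame of pan between -0.042 and 0.042 m and y of ball_rear_1 in the frame of pan between -0.036 and 0.036 m and z of ball_rear_1 in the frame of pan between 0 and 0.032 m and x of ball_rear_2 in the frame of pan between -0.042 and 0.042 m and y of ball_rear_2 in the frame of pan between -0.036 and 0.036 m and z of ball_rear_2 in the frame of pan between 0 and 0.032 m and x of ball_rear_3 in the frame of pan between -0.042 and 0.042 m and y of ball_rear_3 in the frame of pan between -0.036 and 0.036 m and z of ball_rear_3 in the frame of pan between 0 and 0.032 m and x of ball_front_1 in the frame of dispenser between -0.042 and 0 m and y of ball_front_1 in the frame of dispenser between -0.02 and 0.02 m and z of ball_front_1 in the frame of dispenser between 0.06 and 0.11 m and x of ball_front_2 in the frame of dispenser between -0.042 and 0 m and y of ball_front_2 in the frame of dispenser between -0.02 and 0.02 m and z of ball_front_2 in the frame of dispenser between 0.06 and 0.11 m and x of ball_front_3 in the frame of dispenser between -0.042 and 0 m and y of ball_front_3 in the frame of dispenser between -0.02 and 0.02 m and z of ball_front_3 in the frame of dispenser between 0.06 and 0.11 m and horizontal distance between pan and dispenser above 0.11 m and value of joint gate below 0.003 m and linear speed of pan below 0.01 m/s); the robot touches nothing.
It fails at once if a front ball leaves the bin (z of any of ball_front_1, ball_front_2, ball_front_3 in the frame of dispenser below 0.05 m).
It fails at once if a ball is spilled on the bench outside the pan ((height (world z) of ball_rear_1 below 0.03 m and horizontal distance between ball_rear_1 and pan above 0.065 m) or (height (world z) of ball_rear_2 below 0.03 m and horizontal distance between ball_rear_2 and pan above 0.065 m) or (height (world z) of ball_rear_3 below 0.03 m and horizontal distance between ball_rear_3 and pan above 0.065 m)).
It fails at once if a bystander is pushed more than 20 mm or tipped over (distance of any of flask, bottle, timer, marker from where it was at the start of the episode above 0.02 m or angle between any of bottle, timer's own z axis and vertical above 0.5 rad).
It also fails if it takes over 67 s, if anything falls off the work surface, if the arm or the gripper's body presses on something with over 40 N, if the wrist force passes 120 N, or if a joint passes its speed limit or range.

## Robot

A 6-joint arm with a two-finger parallel gripper is mounted at the origin on a cart in front of the work surface, level with it; the furniture and walls round the work are solid. World frame = base frame: x ahead of the robot, y to its left, z up, the work surface at z = 0. Lengths are in m, angles in rad, forces in N, time in s.
With the tool pointing down it reaches from about 0.35 to 0.925 m from the base axis. Payload 6.4 kg.
Tool frame: the origin (TCP) lies on the centre line of the jaws, within the pads' length; the fingertips stand 22 mm ahead of it and the grasp point (between the pads) lies 3 mm ahead of it; y points along the fingers, z is the direction in which the jaws open and shut, and the axes are right-handed (so a half turn about y gives the same grasp; the last joint's range is limited). The gripper opens to 94 mm and grips with 3 to 60 N. Pads are 16 mm wide; open, the fingers measure 119 mm over their backs; the gripper's body (75 mm by 177 mm) begins 78 mm behind the grasp point.
Start: joints at [-0.174, 0.245, 1.558, -0, 1.339, -0.174], TCP at [0.65, 0, 0.227] pointing down, gripper open.
Joint ranges: [-3.13, 3.13], [-1.02, 2.26], [0.13, 2.54], [-0.95, 4.09], [0.21, 2.88], [-2.74, 2.74]. Speed limits (rad/s): [2.57, 2.57, 3.14, 3.14, 3.14, 3.14].

## Interface

Orientations are given as a rotation vector (axis times angle).
In Python, from cell import * gives the robot as it stands.
- The arm moves only by the tool arm_command, never from a script. Its argument "increments" is a list that holds one entry, the list of rows, each a list of 7 numbers: the turn, a rotation vector about the tool's x, y, z in rad, then the shift along the tool's x, y, z in m, then the finger opening in m, from 0 to 0.094. A call has 1 to 8 rows; each row is the pose to reach, as a shift and turn from the pose commanded when the call began, along the tool's axes at that moment; what a row does not reach only later rows make up. A row lasts 1/12 s, in which the tool goes at most 41.7 mm and 7.16 degrees, less where a joint would pass 70% of its speed; a pose out of reach is approached as far as the arm can. A call with a gripper value outside its range is refused whole. The fingers move at their own pace and stop on an object; "grip_force" is the grip in N (left out, the last holds). Time passes only in rows, so rows that repeat a pose let the fingers close. It gives the time, the measured TCP pose, the force and the opening at its end, in the units of the state.
- get_obs(): the state, without advancing time (a new reading comes with each control period).
- capture(name): name is "scene" or "side" or "wrist"; returns the picture (384x512x3 uint8, red, green, blue); there is no depth.
- camera_info(name): a dict with "fov_y" (degrees; the focal length in pixels is half the picture's height over the tangent of half this angle, whatever the lens; pixels are square), "cx", "cy" (the principal point, pixels), "camera_from_world" (4x4, takes a point from world to camera coordinates); the wrist camera has in their place "hand_eye" (4x4, takes a point from camera to tool coordinates, whose origin is the TCP and whose axes are the tool frame's). Camera axes: x right, y up, looking along -z (the intrinsics and any distortion apply to the point x, -y, -z); pixel columns grow to the right and rows downward; lengths in m; the calibration is good to about 2 mm. A picture is of the moment at which its call begins: read the wrist's pose just before it. camera_info takes no time and is no camera call.
- finish_job(): hands the job in, once; it reports no verdict.
The state is a dict: "t": time; "q": joint angles; "joint_velocities": joint speeds; "tau": joint torques, N m; "ee_pos": TCP position; "orientation": TCP orientation; "contact_force": force on the tool from outside, world axes, zero at the start; "ft_torque": the same for the moment, N m; "finger_gap": finger opening in m.
Only numpy, scipy, OpenCV 4.12 (cv2) and the standard library are available. Lean on these libraries where they do the work, as an engineer would, in place of code of your own. Each camera call takes 0.05 s, during which the arm holds its last target. There are 200 camera calls.

## Working session

There is one attempt and no reset: what is moved stays moved. The work goes in short steps, Python scripts to look and compute and a tool call to move; the robot and the scene stay as the last step left them, time stands still between calls to the robot, and variables do not carry over. Pictures are saved under pics/ and viewed, about 8 in all and at most 12, crops included, and the job is handed in when it is done.

Besides the shell and the picture viewer there is one more tool, called after "Call:" by a JSON object that holds its "api" and its "payload", one argument or row to a line. arm_command: Moves the arm, as the interface text tells. Its arguments: {"type":"object","properties":{"increments":{"type":"array","items":{"type":"array","items":{"type":"array","items":{"type":"number"}}}},"grip_force":{"type":"number"}},"required":["increments"]}

```bash
ls; mkdir -p pics; python3 - <<'E'
from cell import *
import cv2
for n in("scene","side","wrist"):
    o=get_obs(); im=capture(n); cv2.imwrite(f"pics/{n}0.png",im[...,::-1])
    print(n,camera_info(n))
print(o)
E
```

```text
pics
scene {'fov_y': 52.27889632385843, 'cx': 254.39730555403352, 'cy': 194.5816802874785, 'camera_from_world': array([[ 0.39034261, -0.92033602, -0.02478407, -0.2459185 ],
       [ 0.50103133,  0.18976439,  0.84436786, -0.35169597],
       [-0.77239903, -0.34201035,  0.53519031, -0.78739512],
       [ 0.        ,  0.        ,  0.        ,  1.        ]])}
side {'fov_y': 47.20708167344907, 'cx': 254.16802498724934, 'cy': 193.68152110394834, 'camera_from_world': array([[-0.02160059, -0.99966099, -0.01453713,  0.01155709],
       [ 0.60992141, -0.02469757,  0.79207696, -0.40820854],
       [-0.79216747,  0.00824282,  0.61024812, -1.14664859],
       [ 0.        ,  0.        ,  0.        ,  1.        ]])}
wrist {'fov_y': 65.89625271802407, 'cx': 253.48719550420037, 'cy': 188.730476892661, 'hand_eye': array([[-4.01757637e-04, -9.68265457e-01, -2.49923675e-01,
        -7.35216679e-02],
       [ 4.94882614e-04,  2.49923472e-01, -9.68265466e-01,
        -1.57862115e-01],
       [ 9.99999797e-01, -5.12690928e-04,  3.78769077e-04,
         1.03181030e-03],
       [ 0.00000000e+00,  0.00000000e+00,  0.00000000e+00,
         1.00000000e+00]])}
{'t': 0.1, 'q': array([-1.74100726e-01,  2.45734995e-01,  1.55883283e+00, -1.97519127e-05,
        1.33871384e+00, -1.74088730e-01]), 'joint_velocities': array([-1.31791948e-03, -2.02177587e-03, -1.52149573e-03, -5.63961936e-05,
       -2.53327910e-03, -3.94796238e-04]), 'tau': array([ 3.34354118e-04, -4.16915452e+01, -3.15525234e+01,  6.87146815e-02,
        3.09705036e-02, -6.25096459e-05]), 'ee_pos': array([6.49515711e-01, 8.55800041e-05, 2.26493303e-01]), 'orientation': array([-1.21022182,  1.21056175, -1.20821499]), 'contact_force': array([-0.19991885, -0.75423546, -0.30514683]), 'ft_torque': array([ 0.01476884,  0.00124562, -0.01821929]), 'finger_gap': 0.09364253942132775}
```

```bash
python3 - <<'E'
import cv2
for n in("scene","side"):
    cv2.imwrite(f"pics/{n}0b.png",cv2.resize(cv2.imread(f"pics/{n}0.png"),(800,600),interpolation=cv2.INTER_CUBIC))
E
```

```text
(no output)
```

View pics/scene0b.png

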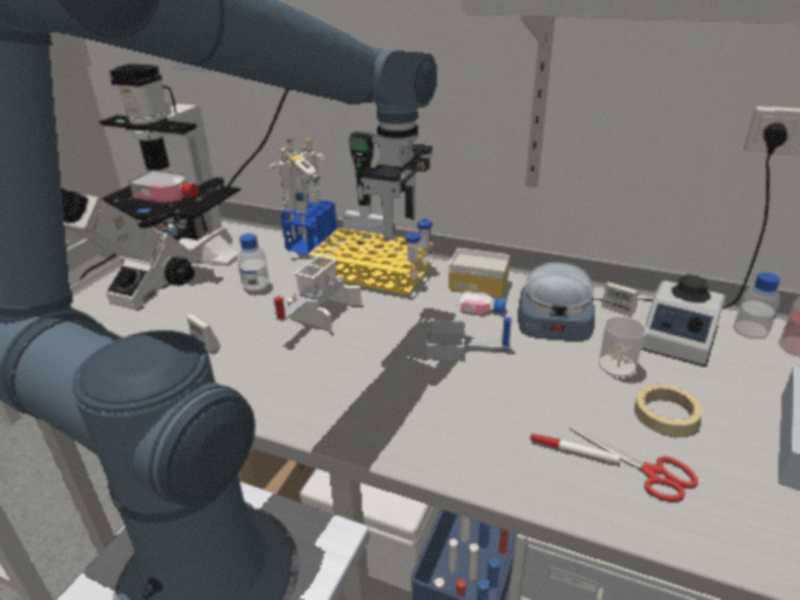

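View pics/side0b.png

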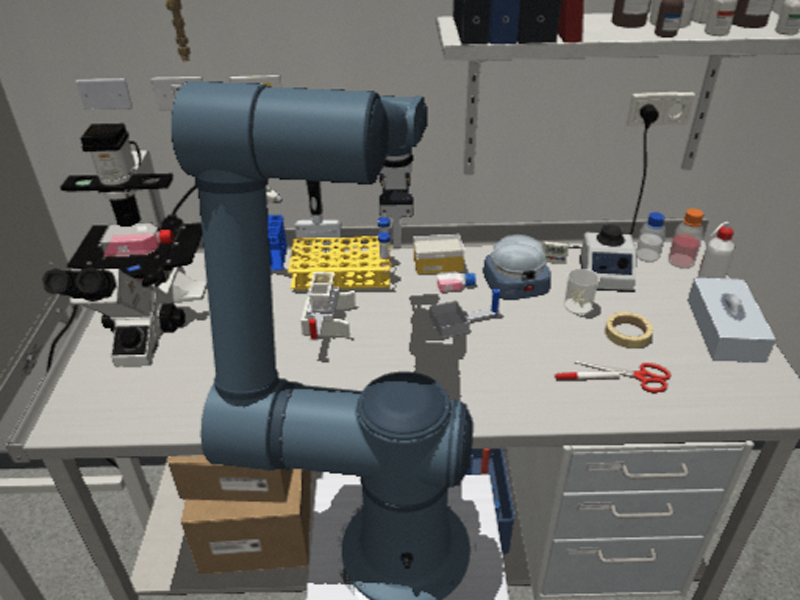

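The scene view (800x600) shows the dispenser at about (317,290) with its gate handle at (280,307), and the pan at (447,340) with its blue post at (507,332). The side view shows the handle at (313,327), the pan at (447,320) and the post at (495,300). I'll enlarge these next.

```bash
python3 - <<'E'
import cv2,numpy as np
def crop(n,x,y,w,h,k):
    return cv2.resize(cv2.imread(f"pics/{n}0.png")[y:y+h,x:x+w],None,fx=k,fy=k,interpolation=cv2.INTER_CUBIC)
a=crop("scene",170,160,160,60,5); b=crop("side",185,165,160,60,5)
cv2.imwrite("pics/c1.png",np.vstack([a,b]))
E
```

```text
(no output)
```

View pics/c1.png

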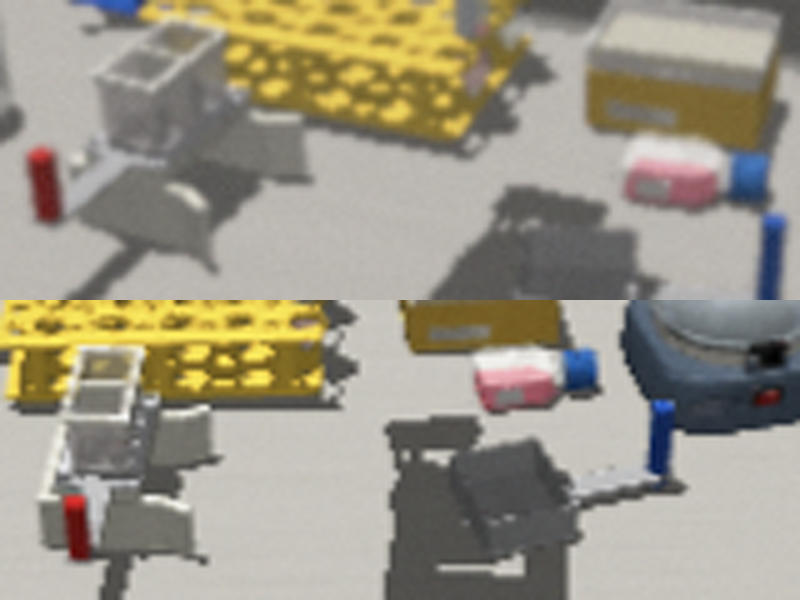

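View pics/wrist0.png

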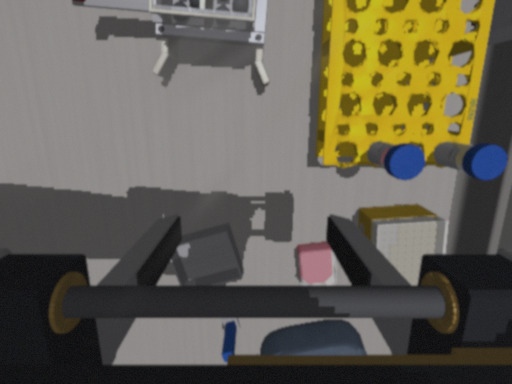

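The crop shows the handle top at scene (178,190) and side (200,205), and the post top at scene (324.6,203.6) and side (317.8,186). The wrist view shows the pan at (207,253), the post at (230,322), and the dispenser mouth flares at (160,68) and (264,78).

```bash
cat > h.py <<'E'
from cell import *
import numpy as np, cv2
from scipy.spatial.transform import Rotation as R
def ray(n,px,obs=None):
    c=camera_info(n); f=192/np.tan(np.radians(c["fov_y"]/2))
    d=np.array([(px[0]-c["cx"])/f,-(px[1]-c["cy"])/f,-1])
    if n=="wrist":
        h=c["hand_eye"]; T=np.eye(4); T[:3,:3]=R.from_rotvec(obs["orientation"]).as_matrix(); T[:3,3]=obs["ee_pos"]
        M=T@h
    else: M=np.linalg.inv(c["camera_from_world"])
    return M[:3,3],M[:3,:3]@d
def at_z(n,px,z,obs=None):
    o,d=ray(n,px,obs); return o+d*(z-o[2])/d[2]
def proj(n,p,obs=None):
    c=camera_info(n); f=192/np.tan(np.radians(c["fov_y"]/2))
    if n=="wrist":
        T=np.eye(4); T[:3,:3]=R.from_rotvec(obs["orientation"]).as_matrix(); T[:3,3]=obs["ee_pos"]
        M=np.linalg.inv(T@c["hand_eye"])
    else: M=c["camera_from_world"]
    q=M@np.r_[p,1]; return np.array([c["cx"]+f*q[0]/-q[2],c["cy"]-f*q[1]/-q[2]])
def snap(n,name):
    o=get_obs(); im=capture(n); cv2.imwrite(f"pics/{name}.png",im[...,::-1]); return o
E
python3 - <<'E'
from h import *
np.set_printoptions(precision=4,suppress=True)
o=get_obs()
S=lambda x,y:(170+x/5,160+y/5)
D=lambda x,y:(185+x/5,165+(y-300)/5)
for l,n,p,z in [("handle","scene",S(41,150),.106),("handle","side",D(75,499),.106),
 ("post","scene",S(773,218),.072),("post","side",D(664,405),.072),("post","wrist",(233,322),.072),
 ("binA","side",D(78,347),.111),("binB","side",D(145,347),.111),("binC","side",D(130,416),.111),("binD","side",D(62,416),.111),
 ("pan","side",D(455,457),.032),("pan","side",D(540,440),.032),("pan","side",D(578,530),.032),("pan","side",D(490,550),.032),
 ("panW","wrist",(227,226),.032),("panW","wrist",(241,272),.032),("panW","wrist",(172,245),.032),
 ("flareW","wrist",(158,72),.046),("flareW","wrist",(266,82),.046),("deckcorner","wrist",(157,35),.044),("deckcorner","wrist",(264,41),.044)]:
    print(l,n,at_z(n,p,z,o))
print(R.from_rotvec(o["orientation"]).as_matrix())
E
```

```text
handle scene [0.482  0.1809 0.106 ]
handle side [0.4784 0.1797 0.106 ]
post scene [ 0.6155 -0.2313  0.072 ]
post side [ 0.6119 -0.233   0.072 ]
post wrist [ 0.6251 -0.1766  0.072 ]
binA side [0.6472 0.1899 0.111 ]
binB side [0.6452 0.1413 0.111 ]
binC side [0.5623 0.1475 0.111 ]
binD side [0.5642 0.1947 0.111 ]
pan side [ 0.6081 -0.082   0.032 ]
pan side [ 0.6259 -0.146   0.032 ]
pan side [ 0.5215 -0.1631  0.032 ]
pan side [ 0.5023 -0.0999  0.032 ]
panW wrist [ 0.6166 -0.0662  0.032 ]
panW wrist [ 0.6337 -0.1313  0.032 ]
panW wrist [ 0.5449 -0.0925  0.032 ]
flareW wrist [0.5478 0.1154 0.046 ]
flareW wrist [0.6637 0.1053 0.046 ]
deckcorner wrist [0.5491 0.152  0.044 ]
deckcorner wrist [0.6612 0.1462 0.044 ]
[[ 0.     -0.0014  1.    ]
 [-1.      0.0003  0.    ]
 [-0.0003 -1.     -0.0014]]
```

Both fixed cameras put the post at about (0.614,-0.232) and the dispenser at about (0.605,0.169) with yaw near -0.08. The pan's yaw is about 0.27. I'll go above the post and check from close by.

Call:
{"api": "arm_command", "payload": {
  "increments": [
    [[0, -0.27, 0, 0.232, 0.0265, -0.0355, 0.06], [0, -0.27, 0, 0.232, 0.0265, -0.0355, 0.06], [0, -0.27, 0, 0.232, 0.0265, -0.0355, 0.06], [0, -0.27, 0, 0.232, 0.0265, -0.0355, 0.06], [0, -0.27, 0, 0.232, 0.0265, -0.0355, 0.06], [0, -0.27, 0, 0.232, 0.0265, -0.0355, 0.06], [0, -0.27, 0, 0.232, 0.0265, -0.0355, 0.06], [0, -0.27, 0, 0.232, 0.0265, -0.0355, 0.06]]
  ],
  "grip_force": 40
}}

```text
t: 0.82
ee_pos: [0.6138, -0.2332, 0.2002]
orientation: [-1.324, 1.011, -1.009]
contact_force: [0.4, 0.9, 0.2]
finger_gap: 0.06
```

```bash
python3 - <<'E'
from h import *
o=snap("wrist","w1"); snap("side","s1")
print(o["t"],o["ee_pos"],o["orientation"],R.from_rotvec(o["orientation"]).as_matrix()[:,2],o["finger_gap"])
print(proj("wrist",[.614,-.232,.072],o),proj("side",[.614,-.232,.072]))
a=cv2.imread("pics/w1.png"); cv2.imwrite("pics/w1b.png",cv2.resize(a,(800,600),interpolation=cv2.INTER_CUBIC))
E
```

```text
0.8167 [ 0.61382206 -0.23321229  0.20018446] [-1.32357606  1.01142074 -1.00898766] [ 9.64546307e-01  2.63912657e-01 -7.29441705e-04] 0.060041435309326346
[252.87635351 187.2273558 ] [317.45853698 185.66071787]
```

View pics/w1b.png

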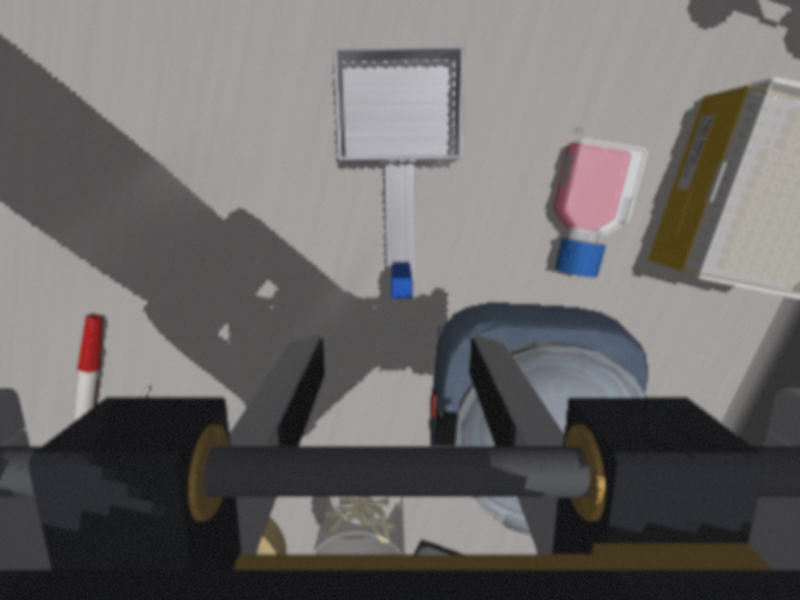

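The post top is at (401,288)/1.5625 and the pan's edges are parallel to the image axes, so its yaw matches the tool's (about 0.27). The blue centrifuge stands close on the -y/+x side, so I'll check its height and keep the jaws narrow.

```bash
python3 - <<'E'
from h import *
np.set_printoptions(precision=4,suppress=True)
o=get_obs()
print("post",at_z("wrist",(401/1.5625,288/1.5625),.072,o))
k=1.5625
# pan rim corners
for p in [(335,50),(461,48),(461,158),(335,160)]: print("rim",at_z("wrist",(p[0]/k,p[1]/k),.032,o))
def tri(*v):
    A=np.zeros((3,3));b=np.zeros(3)
    for n,p in v:
        c,d=ray(n,p,o); d/=np.linalg.norm(d); P=np.eye(3)-np.outer(d,d); A+=P;b+=P@c
    return np.linalg.solve(A,b)
print("dome",tri(("side",(519/k,237/k)),("scene",(558/k,265/k))))
for z in(.03,.05,.08): print("cent corner",z,at_z("wrist",(445/k,315/k),z,o),at_z("wrist",(460/k,390/k),z,o))
for z in (0,.02): print("flask",at_z("wrist",(552/k,210/k),z,o))
print("timer?",at_z("side",(185/k,330/k),0))
M=R.from_rotvec(o["orientation"]).as_matrix(); print(M.T@(at_z("wrist",(401/1.5625,288/1.5625),.072,o)-o["ee_pos"]))
E
```

```text
post [ 0.6177 -0.2262  0.072 ]
rim [ 0.5375 -0.0955  0.032 ]
rim [ 0.615  -0.0728  0.032 ]
rim [ 0.6354 -0.1373  0.032 ]
rim [ 0.5535 -0.1614  0.032 ]
dome [ 0.729  -0.2972  0.141 ]
cent corner 0.03 [ 0.6578 -0.247   0.03  ] [ 0.6868 -0.3018  0.03  ]
cent corner 0.05 [ 0.6541 -0.2417  0.05  ] [ 0.6813 -0.2932  0.05  ]
cent corner 0.08 [ 0.6485 -0.2338  0.08  ] [ 0.673  -0.2803  0.08  ]
flask [ 0.7177 -0.1529  0.    ]
flask [ 0.7109 -0.1533  0.02  ]
timer? [0.5844 0.4952 0.    ]
[-0.0038  0.1288  0.0043]
```

Call:
{"api": "arm_command", "payload": {
  "increments": [
    [[0, -0.01, 0, -0.004, 0.03, 0.004, 0.036], [0, -0.01, 0, -0.004, 0.06, 0.004, 0.036], [0, -0.01, 0, -0.004, 0.085, 0.004, 0.036], [0, -0.01, 0, -0.004, 0.11, 0.004, 0.036], [0, -0.01, 0, -0.004, 0.13, 0.004, 0.036], [0, -0.01, 0, -0.004, 0.141, 0.004, 0.036], [0, -0.01, 0, -0.004, 0.141, 0.004, 0.036]]
  ]
}}

```text
t: 1.5
ee_pos: [0.616, -0.2246, 0.0571]
orientation: [-1.33, 1.003, -0.995]
contact_force: [-0.5, -0.8, -0.1]
finger_gap: 0.0362
```

```bash
python3 - <<'E'
from h import *
o=snap("wrist","w2"); print(o["ee_pos"],o["contact_force"],o["finger_gap"])
a=cv2.imread("pics/w2.png")[60:340,120:400]; cv2.imwrite("pics/w2b.png",cv2.resize(a,None,fx=2,fy=2,interpolation=cv2.INTER_CUBIC))
E
```

```text
[ 0.61595939 -0.22458708  0.05709044] [-0.46738919 -0.80340027 -0.06956876] 0.036229480172896705
```

View pics/w2b.png

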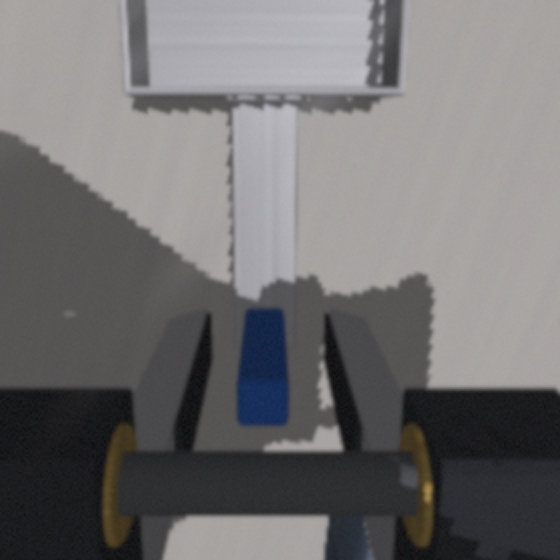

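The post is centred between the open jaws and within the pads. I'll grip it, then slide the pan to a staging pose in front of the mouth.

Call:
{"api": "arm_command", "payload": {
  "increments": [
    [[0, 0, 0, 0, 0, 0, 0.012], [0, 0, 0, 0, 0, 0, 0.01], [0, 0, 0, 0, 0, 0, 0.008], [0, 0, 0, 0, 0, 0, 0.008]]
  ],
  "grip_force": 40
}}

```text
t: 1.88
ee_pos: [0.618, -0.2276, 0.0615]
orientation: [-1.329, 0.998, -1.002]
contact_force: [-2.1, 0.3, 6.0]
finger_gap: 0.0139
```

Call:
{"api": "arm_command", "payload": {
  "increments": [
    [[0, 0.03, 0, -0.012, 0, 0.001, 0.008], [0, 0.08, 0, -0.034, 0, 0.003, 0.008], [0, 0.14, 0, -0.06, 0, 0.005, 0.008], [0, 0.2, 0, -0.085, 0, 0.007, 0.008], [0, 0.26, 0, -0.11, 0, 0.009, 0.008], [0, 0.32, 0, -0.135, 0, 0.011, 0.008], [0, 0.36, 0, -0.152, 0, 0.012, 0.008], [0, 0.36, 0, -0.152, 0, 0.012, 0.008]]
  ]
}}

```text
t: 2.55
ee_pos: [0.5871, -0.0752, 0.0615]
orientation: [-1.169, 1.266, -1.267]
contact_force: [-0.5, 2.8, 4.7]
finger_gap: 0.0138
```

```bash
python3 - <<'E'
from h import *
o=snap("wrist","w3"); snap("side","s3");snap("scene","c3");print(o["t"],o["ee_pos"],R.from_rotvec(o["orientation"]).as_matrix(),o["contact_force"],o["finger_gap"])
a=cv2.imread("pics/w3.png"); cv2.imwrite("pics/w3b.png",cv2.resize(a,(800,600),interpolation=cv2.INTER_CUBIC))
E
```

```text
2.55 [ 0.58712386 -0.07523043  0.06151205] [[-7.85932992e-02  1.68522465e-03  9.96905338e-01]
 [-9.96906610e-01  4.20962158e-04 -7.85941111e-02]
 [-5.52108156e-04 -9.99998491e-01  1.64692679e-03]] [-0.52065229  2.84301082  4.70381987] 0.013783330698141673
```

View pics/w3b.png

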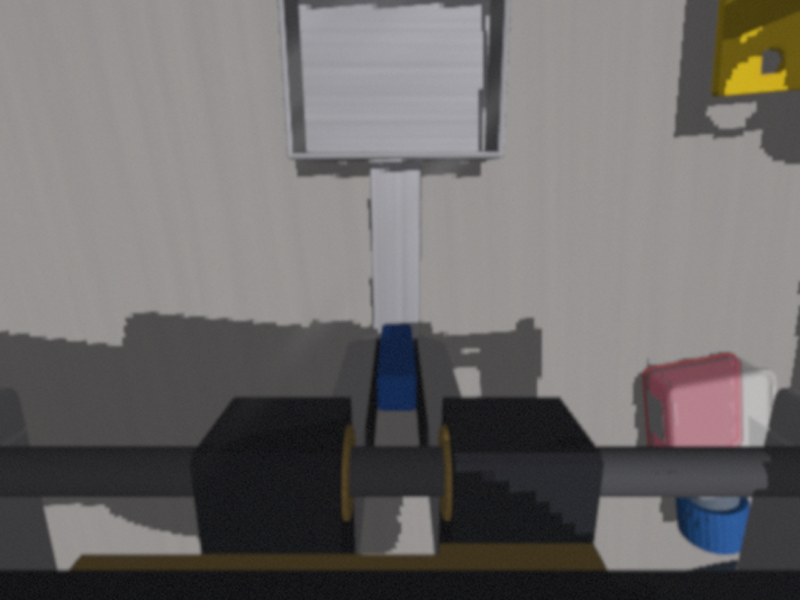

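The pan is gripped, yaw is -0.079, and it stands flat. I'll release it and look from above the dispenser to pin down its pose and the handle before inserting.

Call:
{"api": "arm_command", "payload": {
  "increments": [
    [[0, 0, 0, 0, 0, 0, 0.036], [0, 0, 0, 0, 0, 0, 0.036], [0, 0, 0, 0, 0, 0, 0.036], [0, 0, 0, 0, -0.04, 0, 0.036], [0, 0, 0, 0, -0.08, 0, 0.036], [0, 0, 0, 0, -0.12, 0, 0.036], [0, 0, 0, -0.03, -0.155, 0, 0.036], [0, 0, 0, -0.05, -0.17, -0.01, 0.036]]
  ]
}}

```text
t: 3.37
ee_pos: [0.5833, -0.028, 0.2349]
orientation: [-1.165, 1.264, -1.274]
contact_force: [0.0, 0.9, -0.0]
finger_gap: 0.0364
```

Call:
{"api": "arm_command", "payload": {
  "increments": [
    [[0, 0, 0, -0.04, 0, -0.01, 0.036], [0, 0, 0, -0.08, 0, -0.02, 0.036], [0, 0, 0, -0.12, 0, -0.03, 0.036], [0, 0, 0, -0.16, 0, -0.04, 0.036], [0, 0, 0, -0.19, 0, -0.045, 0.036], [0, 0, 0, -0.2, 0, -0.045, 0.036], [0, 0, 0, -0.2, 0, -0.045, 0.036], [0, 0, 0, -0.2, 0, -0.045, 0.036]]
  ]
}}

```text
t: 4.03
ee_pos: [0.5522, 0.1752, 0.2296]
orientation: [-1.171, 1.268, -1.268]
contact_force: [0.9, 0.1, 0.6]
finger_gap: 0.0364
```

```bash
python3 - <<'E'
from h import *
import pickle
o=snap("wrist","w4"); pickle.dump(o,open("o4.pkl","wb"));print(o["t"],o["ee_pos"],R.from_rotvec(o["orientation"]).as_matrix(),o["contact_force"],o["joint_velocities"])
a=cv2.imread("pics/w4.png"); cv2.imwrite("pics/w4b.png",cv2.resize(a,(800,600),interpolation=cv2.INTER_CUBIC))
E
```

```text
4.0333 [0.55220367 0.17522094 0.22963784] [[-7.96500637e-02 -3.66180367e-04  9.96822819e-01]
 [-9.96822542e-01 -8.02410671e-04 -7.96503363e-02]
 [ 8.29027657e-04 -9.99999611e-01 -3.01104783e-04]] [0.89843357 0.09513322 0.60274947] [-0.029915   -0.00509711  0.00411972  0.00075402  0.00052399  0.00169902]
```

View pics/w4b.png

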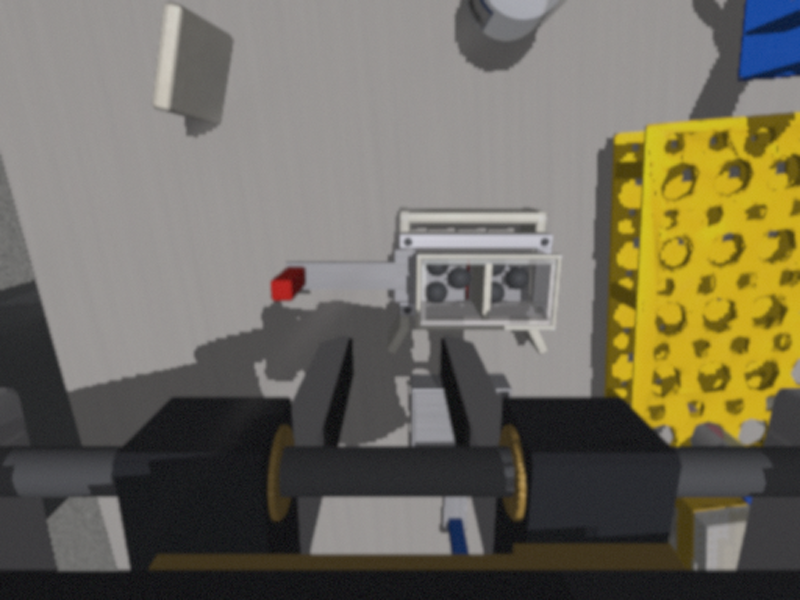

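This view shows the bin's top rim corners at (416,254), (561,256), (555,328), (420,326) and the red handle top centre at (283,290). The pan tray is visible at (431,400).

```bash
python3 - <<'E'
from h import *
import pickle
np.set_printoptions(precision=4,suppress=True)
o=pickle.load(open("o4.pkl","rb")); k=1.5625
W=lambda x,y,z:at_z("wrist",(x/k,y/k),z,o)
c=[W(*p,.111) for p in[(416,254),(561,256),(555,328),(420,326)]]
print(np.array(c),np.mean(c,0)); h=W(283,290,.106); m=np.mean(c,0)
d=m-h; print("handle",h,"dist",np.hypot(*d[:2]),"yaw",np.arctan2(d[1],d[0]),[np.arctan2(*(c[i]-c[j])[1::-1]) for i,j in((1,0),(2,3))])
print("bar",W(402,211,.044),W(545,213,.044),"rail",W(408,241,.06),W(545,241,.06), "tongue",W(295,276,.061),W(395,278,.061))
# pan from staging
print("pan tray left/right edges near row 400",W(411,400,.032),W(456,400,.032),"far", W(411,378,.032),W(508,378,.032))
# fine crop of handle for later
for p in [(-.127,0,.106),(-.041,-.018,.111),(.041,.018,.111),(0,-.066,.0)]:
    for (X,Y,a) in [(.605,.175,-.085)]:
        q=np.r_[[X,Y],0]+R.from_rotvec([0,0,a]).apply(p); print(p,q,proj("wrist",q,o)*k)
E
```

```text
[[0.5672 0.2017 0.111 ]
 [0.6543 0.1936 0.111 ]
 [0.651  0.148  0.111 ]
 [0.5665 0.156  0.111 ]] [0.6098 0.1748 0.111 ]
handle [0.4827 0.1847 0.106 ] dist 0.12745983184910697 yaw -0.07800547747958916 [np.float64(-0.09313379139338937), np.float64(-0.09465353595535762)]
bar [0.5611 0.2229 0.044 ] [0.6654 0.2131 0.044 ] rail [0.5636 0.2028 0.06  ] [0.6605 0.1951 0.06  ] tongue [0.4806 0.1842 0.061 ] [0.5523 0.177  0.061 ]
pan tray left/right edges near row 400 [0.5568 0.0647 0.032 ] [0.5946 0.0617 0.032 ] far [0.5582 0.0847 0.032 ] [0.6386 0.0783 0.032 ]
(-0.127, 0, 0.106) [0.4785 0.1858 0.106 ] [276.0645 288.9062]
(-0.041, -0.018, 0.111) [0.5626 0.1605 0.111 ] [413.2632 319.5405]
(0.041, 0.018, 0.111) [0.6474 0.1895 0.111 ] [549.4246 263.6048]
(0, -0.066, 0.0) [0.5994 0.1092 0.    ] [454.4201 333.6836]
```

Dispenser is at about (0.609,0.1745) with yaw -0.086 (handle-to-bin distance 127.5 mm against 127 mm expected). The pan is 1–3 mm to -x of the channel axis and needs about 139 mm of travel. I'll regrip it and insert.

Call:
{"api": "arm_command", "payload": {
  "increments": [
    [[0, 0, 0, 0.04, 0, 0.01, 0.036], [0, 0, 0, 0.08, 0, 0.02, 0.036], [0, 0, 0, 0.12, 0, 0.03, 0.036], [0, 0, 0, 0.16, 0, 0.04, 0.036], [0, 0, 0, 0.2, 0, 0.05, 0.036], [0, 0, 0, 0.235, 0.01, 0.055, 0.036], [0, 0, 0, 0.25, 0.03, 0.055, 0.036], [0, 0, 0, 0.25, 0.05, 0.055, 0.036]]
  ]
}}

```text
t: 4.75
ee_pos: [0.5871, -0.0838, 0.1803]
orientation: [-1.166, 1.271, -1.276]
contact_force: [0.5, 0.1, -0.4]
finger_gap: 0.0358
```

Call:
{"api": "arm_command", "payload": {
  "increments": [
    [[0, 0, 0, 0, 0.03, 0, 0.036], [0, 0, 0, 0, 0.06, 0, 0.036], [0, 0, 0, 0, 0.09, 0, 0.036], [0, 0, 0, 0, 0.11, 0, 0.036], [0, 0, 0, 0, 0.12, 0, 0.036], [0, 0, 0, 0, 0.12, 0, 0.01], [0, 0, 0, 0, 0.12, 0, 0.008], [0, 0, 0, 0, 0.12, 0, 0.008]]
  ]
}}

```text
t: 5.42
ee_pos: [0.5881, -0.0787, 0.0618]
orientation: [-1.168, 1.266, -1.271]
contact_force: [0.6, 0.6, -0.0]
finger_gap: 0.0191
```

Call:
{"api": "arm_command", "payload": {
  "increments": [
    [[0, 0, 0, 0, 0, 0, 0.008], [0, 0.007, 0, -0.01, 0, 0.0015, 0.008], [0, 0.007, 0, -0.02, 0, 0.0015, 0.008], [0, 0.007, 0, -0.03, 0, 0.0017, 0.008], [0, 0.007, 0, -0.04, 0, 0.0018, 0.008], [0, 0.007, 0, -0.05, 0, 0.002, 0.008], [0, 0.007, 0, -0.06, 0, 0.002, 0.008], [0, 0.007, 0, -0.06, 0, 0.002, 0.008]]
  ]
}}

```text
t: 6.08
ee_pos: [0.5952, -0.0158, 0.062]
orientation: [-1.165, 1.269, -1.273]
contact_force: [-0.6, 2.7, 7.1]
finger_gap: 0.0138
```

Call:
{"api": "arm_command", "payload": {
  "increments": [
    [[0, 0, 0, -0.008, 0, -0.0005, 0.008], [0, 0, 0, -0.016, 0, -0.001, 0.008], [0, 0, 0, -0.024, 0, -0.001, 0.008], [0, 0, 0, -0.032, 0, -0.001, 0.008], [0, 0, 0, -0.04, 0, -0.001, 0.008], [0, 0, 0, -0.04, 0, -0.001, 0.008]]
  ]
}}

```text
t: 6.58
ee_pos: [0.5976, 0.0238, 0.062]
orientation: [-1.165, 1.269, -1.273]
contact_force: [-0.6, 0.8, 6.9]
finger_gap: 0.0139
```

```bash
python3 - <<'E'
from h import *
o=snap("wrist","w5"); snap("side","s5"); snap("scene","c5"); print(o["t"],o["ee_pos"],o["contact_force"],o["ft_torque"],o["finger_gap"])
a=cv2.imread("pics/w5.png")[0:270,100:400]; cv2.imwrite("pics/w5b.png",cv2.resize(a,None,fx=2,fy=2,interpolation=cv2.INTER_CUBIC))
E
```

```text
6.5833 [0.59756469 0.02378792 0.06199365] [-0.62064123  0.82527335  6.93873412] [0.16113926 0.17218706 0.01861057] 0.013863281861406104
```

View pics/w5b.png

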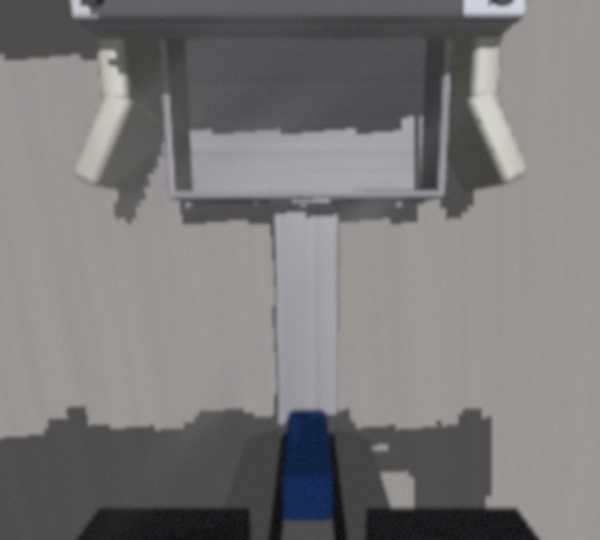

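The tray is in the mouth, square to it, about 2 mm too far to +x (tray mid at 307, cheeks' mid at 300). I'll shift it back 2 mm and push on to the stop.

Call:
{"api": "arm_command", "payload": {
  "increments": [
    [[0, 0, 0, -0.007, 0, -0.001, 0.008], [0, 0, 0, -0.014, 0, -0.002, 0.008], [0, 0, 0, -0.021, 0, -0.002, 0.008], [0, 0, 0, -0.028, 0, -0.002, 0.008], [0, 0, 0, -0.033, 0, -0.002, 0.008], [0, 0, 0, -0.037, 0, -0.002, 0.008], [0, 0, 0, -0.037, 0, -0.002, 0.008]]
  ]
}}

```text
t: 7.32
ee_pos: [0.5986, 0.0597, 0.062]
orientation: [-1.167, 1.268, -1.274]
contact_force: [-0.9, -4.3, 7.7]
finger_gap: 0.0138
```

Call:
{"api": "arm_command", "payload": {
  "increments": [
    [[0, 0, 0, -0.002, 0, 0, 0.008], [0, 0, 0, -0.004, 0, 0, 0.008], [0, 0, 0, -0.004, 0, 0, 0.008]]
  ]
}}

```text
t: 7.57
ee_pos: [0.5985, 0.0602, 0.062]
orientation: [-1.173, 1.266, -1.278]
contact_force: [-4.3, -16.6, 9.2]
finger_gap: 0.0138
```

Contact (-16 N) came at y=0.060, where the back stop was expected. I'll relieve, release and go above the gate handle.

Call:
{"api": "arm_command", "payload": {
  "increments": [
    [[0, 0, 0, 0.003, 0, 0, 0.008], [0, 0, 0, 0.003, 0, 0, 0.036], [0, 0, 0, 0.003, 0, 0, 0.036], [0, 0, 0, 0.003, 0, 0, 0.036], [0, 0, 0, 0.003, -0.04, 0, 0.036], [0, 0, 0, 0.003, -0.08, 0, 0.036], [0, 0, 0, 0.003, -0.12, 0, 0.036], [0, 0, 0, 0.003, -0.14, 0, 0.036]]
  ]
}}

```text
t: 8.23
ee_pos: [0.5992, 0.0607, 0.2052]
orientation: [-1.162, 1.267, -1.276]
contact_force: [1.1, -0.1, 1.2]
finger_gap: 0.0364
```

Call:
{"api": "arm_command", "payload": {
  "increments": [
    [[0, 0, 0, -0.02, 0, -0.022, 0.05], [0, 0, 0, -0.045, 0, -0.05, 0.05], [0, 0, 0, -0.07, 0, -0.077, 0.05], [0, 0, 0, -0.095, 0, -0.105, 0.05], [0, 0, 0, -0.11, 0, -0.12, 0.05], [0, 0, 0, -0.115, 0, -0.126, 0.05], [0, 0, 0, -0.115, 0, -0.126, 0.05], [0, 0, 0, -0.115, 0, -0.126, 0.05]]
  ]
}}

```text
t: 8.9
ee_pos: [0.4822, 0.1854, 0.2]
orientation: [-1.167, 1.272, -1.273]
contact_force: [0.0, 0.1, 0.3]
finger_gap: 0.0499
```

```bash
python3 - <<'E'
from h import *
o=snap("wrist","w6"); snap("side","s6"); print(o["t"],o["ee_pos"],R.from_rotvec(o["orientation"]).as_matrix()[:,2])
im=cv2.imread("pics/w6.png"); h=cv2.cvtColor(im,cv2.COLOR_BGR2HSV)
m=(((h[...,0]<10)|(h[...,0]>170))&(h[...,1]>150)&(h[...,2]>60)).astype('u1')
n,l,s,c=cv2.connectedComponentsWithStats(m)
print([(s[i].tolist(),c[i].round(1)) for i in range(1,n) if s[i][4]>30])
for z in(.106,.09,.058): print(z,proj("wrist",[.4826,.185,z],o))
E
```

```text
8.9 [0.48220522 0.18538779 0.19996209] [ 9.96271420e-01 -8.62734087e-02  3.96850522e-04]
[([244, 182, 15, 24, 318], array([251.1, 194.1]))]
0.106 [252.98707333 198.49187011]
0.09 [253.01584004 193.67874172]
0.058 [253.06471444 185.50127886]
```

Call:
{"api": "arm_command", "payload": {
  "increments": [
    [[0, 0, 0, 0, 0.03, -0.001, 0.05], [0, 0, 0, 0, 0.06, -0.0015, 0.05], [0, 0, 0, 0, 0.085, -0.0015, 0.05], [0, 0, 0, 0, 0.1, -0.0015, 0.05], [0, 0, 0, 0, 0.107, -0.0015, 0.05], [0, 0, 0, 0, 0.107, -0.0015, 0.03], [0, 0, 0, 0, 0.107, -0.0015, 0.01], [0, 0, 0, 0, 0.107, -0.0015, 0.008]]
  ],
  "grip_force": 25
}}

```text
t: 9.67
ee_pos: [0.4818, 0.1854, 0.0944]
orientation: [-1.164, 1.272, -1.274]
contact_force: [0.1, 0.4, 0.1]
finger_gap: 0.0334
```

Call:
{"api": "arm_command", "payload": {
  "increments": [
    [[0, 0, 0, 0, 0, 0, 0.008], [0, 0, 0, 0, 0, 0, 0.008], [0, 0, 0, 0, 0, 0, 0.008]]
  ]
}}

```text
t: 9.92
ee_pos: [0.4808, 0.1857, 0.0938]
orientation: [-1.166, 1.272, -1.273]
contact_force: [1.1, 0.0, 1.7]
finger_gap: 0.0138
```

Gripped. I'll first push gently inward to find the shut stop as the zero.

Call:
{"api": "arm_command", "payload": {
  "increments": [
    [[0, 0, 0, 0, 0, 0.002, 0.008], [0, 0, 0, 0, 0, 0.004, 0.008], [0, 0, 0, 0, 0, 0.004, 0.008]]
  ]
}}

```text
t: 10.17
ee_pos: [0.4818, 0.1856, 0.0937]
orientation: [-1.173, 1.278, -1.269]
contact_force: [-15.7, -0.1, 15.6]
finger_gap: 0.0138
```

Call:
{"api": "arm_command", "payload": {
  "increments": [
    [[0, 0, 0, 0, 0, -0.006, 0.008], [0, 0, 0, 0, 0, -0.013, 0.008], [0, 0, 0, 0, 0, -0.02, 0.008], [0, 0, 0, 0, 0, -0.027, 0.008], [0, 0, 0, 0, 0, -0.034, 0.008], [0, 0, 0, 0, 0, -0.04, 0.008], [0, 0, 0, 0, 0, -0.043, 0.008], [0, 0, 0, 0, 0, -0.043, 0.008]]
  ]
}}

```text
t: 10.83
ee_pos: [0.4409, 0.189, 0.0937]
orientation: [-1.167, 1.272, -1.273]
contact_force: [-1.1, -2.1, 8.2]
finger_gap: 0.014
```

Call:
{"api": "arm_command", "payload": {
  "increments": [
    [[0, 0, 0, 0, 0, 0, 0.008], [0, 0, 0, 0, 0, 0, 0.008], [0, 0, 0, 0, 0, 0, 0.008], [0, 0, 0, 0, 0, 0, 0.008], [0, 0, 0, 0, 0, 0, 0.008], [0, 0, 0, 0, 0, 0, 0.008]]
  ]
}}

```text
t: 11.33
ee_pos: [0.4412, 0.189, 0.0937]
orientation: [-1.167, 1.273, -1.273]
contact_force: [-0.8, -1.5, 8.4]
finger_gap: 0.0136
```

```bash
python3 - <<'E'
from h import *
o=snap("wrist","w7"); print(o["t"],o["ee_pos"],o["contact_force"],o["finger_gap"])
snap("side","s7")
a=cv2.imread("pics/s7.png")[170:250,190:290]; b=cv2.imread("pics/w7.png")[0:320,100:512]
A=cv2.resize(a,None,fx=3.8,fy=3.8,interpolation=cv2.INTER_CUBIC)
b=cv2.resize(b,(391,304)); cv2.imwrite("pics/w7b.png",np.hstack([A[:304],b]))
E
```

```text
11.3333 [0.44119972 0.18898122 0.09366202] [-0.77352374 -1.54593439  8.36484298] 0.013588759446870786
```

View pics/w7b.png

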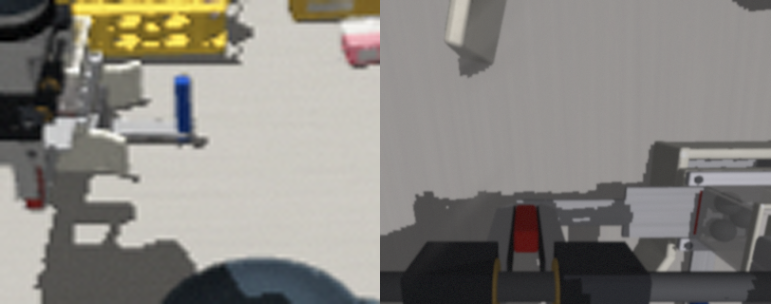

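The red line has come out to the bin's front wall, with front balls visible behind it, and the pan post is still in place. I'll wait a little longer, then push the gate shut.

Call:
{"api": "arm_command", "payload": {
  "increments": [
    [[0, 0, 0, 0, 0, 0, 0.008], [0, 0, 0, 0, 0, 0, 0.008], [0, 0, 0, 0, 0, 0, 0.008], [0, 0, 0, 0, 0, 0, 0.008], [0, 0, 0, 0, 0, 0, 0.008], [0, 0, 0, 0, 0, 0, 0.008], [0, 0, 0, 0, 0, 0, 0.008], [0, 0, 0, 0, 0, 0, 0.008]]
  ]
}}

```text
t: 12.1
ee_pos: [0.4412, 0.189, 0.0937]
orientation: [-1.167, 1.273, -1.273]
contact_force: [-2.3, -2.2, 7.9]
finger_gap: 0.0139
```

Call:
{"api": "arm_command", "payload": {
  "increments": [
    [[0, 0, 0, 0, 0, 0.006, 0.008], [0, 0, 0, 0, 0, 0.012, 0.008], [0, 0, 0, 0, 0, 0.018, 0.008], [0, 0, 0, 0, 0, 0.024, 0.008], [0, 0, 0, 0, 0, 0.03, 0.008], [0, 0, 0, 0, 0, 0.036, 0.008], [0, 0, 0, 0, 0, 0.04, 0.008], [0, 0, 0, 0, 0, 0.042, 0.008]]
  ]
}}

```text
t: 12.77
ee_pos: [0.4817, 0.1856, 0.0936]
orientation: [-1.17, 1.277, -1.271]
contact_force: [-13.7, -0.5, 18.2]
finger_gap: 0.0137
```

Call:
{"api": "arm_command", "payload": {
  "increments": [
    [[0, 0, 0, 0, 0, 0.002, 0.008], [0, 0, 0, 0, 0, 0.002, 0.008], [0, 0, 0, 0, 0, 0.002, 0.008]]
  ]
}}

```text
t: 13.02
ee_pos: [0.4818, 0.1857, 0.0935]
orientation: [-1.174, 1.279, -1.269]
contact_force: [-16.0, 0.2, 19.2]
finger_gap: 0.014
```

The gate is back at the same stop (0.4818, -16 N). I'll release it and return above the post.

Call:
{"api": "arm_command", "payload": {
  "increments": [
    [[0, 0, 0, 0, 0, -0.003, 0.008], [0, 0, 0, 0, 0, -0.003, 0.04], [0, 0, 0, 0, 0, -0.003, 0.04], [0, 0, 0, 0, 0, -0.003, 0.04], [0, 0, 0, 0, -0.03, -0.003, 0.04], [0, 0, 0, 0, -0.065, -0.003, 0.04], [0, 0, 0, 0, -0.1, -0.003, 0.04], [0, 0, 0, 0, -0.107, -0.003, 0.04]]
  ]
}}

```text
t: 13.68
ee_pos: [0.4852, 0.1859, 0.2058]
orientation: [-1.159, 1.267, -1.276]
contact_force: [0.6, 0.0, 0.1]
finger_gap: 0.0402
```

Call:
{"api": "arm_command", "payload": {
  "increments": [
    [[0, 0, 0, 0.02, 0, 0.022, 0.036], [0, 0, 0, 0.045, 0, 0.05, 0.036], [0, 0, 0, 0.07, 0, 0.077, 0.036], [0, 0, 0, 0.095, 0, 0.105, 0.036], [0, 0, 0, 0.11, 0, 0.122, 0.036], [0, 0, 0, 0.1145, 0, 0.127, 0.036], [0, 0, 0, 0.1145, 0, 0.127, 0.036], [0, 0, 0, 0.1145, 0, 0.127, 0.036]]
  ]
}}

```text
t: 14.35
ee_pos: [0.5981, 0.0608, 0.199]
orientation: [-1.168, 1.275, -1.272]
contact_force: [-0.8, -0.3, 0.4]
finger_gap: 0.0361
```

```bash
python3 - <<'E'
from h import *
o=snap("wrist","w8"); print(o["t"],o["ee_pos"],R.from_rotvec(o["orientation"]).as_matrix()[:,2],o["contact_force"])
a=cv2.imread("pics/w8.png")[0:300,100:420]; cv2.imwrite("pics/w8b.png",cv2.resize(a,None,fx=1.9,fy=1.9,interpolation=cv2.INTER_CUBIC))
E
```

```text
14.35 [0.59809402 0.06076631 0.19897525] [ 0.99620341 -0.08703202 -0.00204747] [-0.79542009 -0.34595021  0.42324926]
```

View pics/w8b.png

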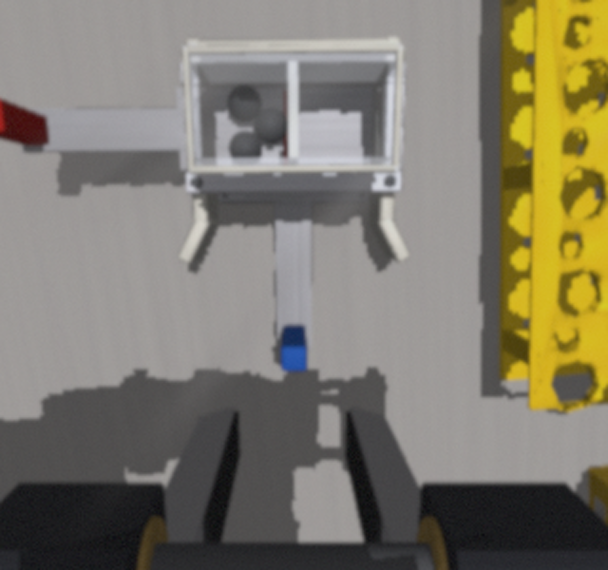

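The rear compartment is empty, three balls remain in front, the gate is shut and the post is on the jaw axis. I'll grip it and draw the pan out.

Call:
{"api": "arm_command", "payload": {
  "increments": [
    [[0, 0, 0, 0, 0.03, 0.0005, 0.036], [0, 0, 0, 0, 0.06, 0.0005, 0.036], [0, 0, 0, 0, 0.09, 0.0005, 0.036], [0, 0, 0, 0, 0.115, 0.0005, 0.036], [0, 0, 0, 0, 0.13, 0.0005, 0.036], [0, 0, 0, 0, 0.137, 0.0005, 0.036], [0, 0, 0, 0, 0.137, 0.0005, 0.036], [0, 0, 0, 0, 0.137, 0.0005, 0.02]]
  ],
  "grip_force": 40
}}

```text
t: 15.07
ee_pos: [0.5995, 0.061, 0.0637]
orientation: [-1.167, 1.272, -1.273]
contact_force: [0.2, 0.0, 0.2]
finger_gap: 0.0318
```

Call:
{"api": "arm_command", "payload": {
  "increments": [
    [[0, 0, 0, 0, 0, 0, 0.01], [0, 0, 0, 0, 0, 0, 0.008], [0, 0, 0, 0, 0, 0, 0.008], [0, 0, 0, 0, 0, 0, 0.008], [0, 0, 0, 0.002, 0, 0, 0.008], [0, 0, 0, 0.005, 0, 0, 0.008], [0, 0, 0, 0.01, 0, 0, 0.008], [0, 0, 0, 0.015, 0, 0, 0.008]]
  ]
}}

```text
t: 15.73
ee_pos: [0.5995, 0.0458, 0.0644]
orientation: [-1.163, 1.271, -1.274]
contact_force: [-0.2, 2.9, 5.1]
finger_gap: 0.0141
```

Call:
{"api": "arm_command", "payload": {
  "increments": [
    [[0, 0, 0, 0.006, 0, -0.0005, 0.008], [0, 0, 0, 0.013, 0, -0.001, 0.008], [0, 0, 0, 0.02, 0, -0.001, 0.008], [0, 0, 0, 0.028, 0, -0.001, 0.008], [0, 0, 0, 0.036, 0, -0.001, 0.008], [0, 0, 0, 0.044, 0, -0.001, 0.008], [0, 0, 0, 0.052, 0, -0.001, 0.008], [0, 0, 0, 0.06, 0, -0.001, 0.008]]
  ]
}}

```text
t: 16.4
ee_pos: [0.5932, -0.0142, 0.0644]
orientation: [-1.163, 1.272, -1.274]
contact_force: [-0.4, 3.1, 5.5]
finger_gap: 0.0136
```

Call:
{"api": "arm_command", "payload": {
  "increments": [
    [[0, 0, 0, 0.01, 0, 0, 0.008], [0, 0, 0, 0.02, 0, 0, 0.008], [0, 0, 0, 0.03, 0, 0, 0.008], [0, 0, 0, 0.042, 0, 0, 0.008], [0, 0, 0, 0.054, 0, 0, 0.008], [0, 0, 0, 0.066, 0, 0, 0.008], [0, 0, 0, 0.076, 0, 0, 0.008], [0, 0, 0, 0.084, 0, 0, 0.008]]
  ]
}}

```text
t: 17.07
ee_pos: [0.5858, -0.0985, 0.0644]
orientation: [-1.163, 1.272, -1.274]
contact_force: [-0.1, 4.3, 6.6]
finger_gap: 0.0137
```

Call:
{"api": "arm_command", "payload": {
  "increments": [
    [[0, 0, 0, 0.004, 0, 0, 0.008], [0, 0, 0, 0.004, 0, 0, 0.008], [0, 0, 0, 0.004, 0, 0, 0.008], [0, 0, 0, 0.004, 0, 0, 0.036], [0, 0, 0, 0.004, 0, 0, 0.036], [0, 0, 0, 0.004, 0, 0, 0.036], [0, 0, 0, 0.004, -0.02, 0, 0.036], [0, 0, 0, 0.004, -0.05, 0, 0.036]]
  ]
}}

```text
t: 17.73
ee_pos: [0.5813, -0.1011, 0.1096]
orientation: [-1.171, 1.28, -1.267]
contact_force: [0.6, 0.4, -0.0]
finger_gap: 0.0356
```

Call:
{"api": "arm_command", "payload": {
  "increments": [
    [[0, 0, 0, 0, -0.035, 0, 0.036], [0, 0, 0, 0, -0.07, 0, 0.036], [0, 0, 0, 0, -0.1, 0, 0.036], [0, 0, 0, 0, -0.12, 0, 0.036], [0, 0, 0, 0, -0.12, 0, 0.036], [0, 0, 0, 0, -0.12, 0, 0.036]]
  ]
}}

```text
t: 18.23
ee_pos: [0.5846, -0.1021, 0.2336]
orientation: [-1.166, 1.271, -1.274]
contact_force: [-0.5, 0.3, -1.6]
finger_gap: 0.0362
```

```bash
python3 - <<'E'
from h import *
o=snap("wrist","w9"); print(o["t"],o["ee_pos"],o["contact_force"],o["finger_gap"])
a=cv2.imread("pics/w9.png"); cv2.imwrite("pics/w9b.png",cv2.resize(a,(800,600),interpolation=cv2.INTER_CUBIC))
E
```

```text
18.2333 [ 0.58460827 -0.10214007  0.23357053] [-0.45444574  0.34938716 -1.64486721] 0.03621531139924408
```

View pics/w9b.png

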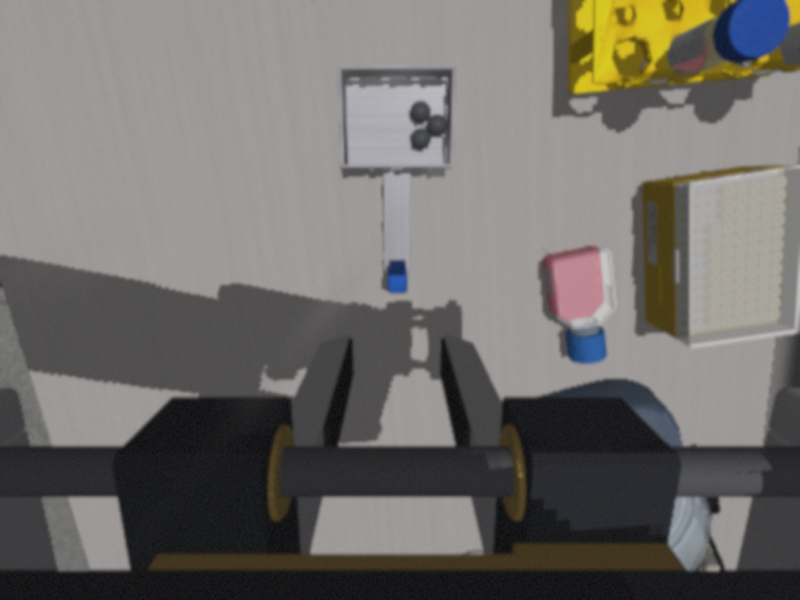

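The pan stands flat with three balls in it, about 160 mm from the dispenser, and the gripper is clear of everything. I'll hand in.

```bash
python3 -c "
from cell import *
print(finish_job())"
```

```text
the job is handed in; nothing more can be done
None
```

The job is done and handed in at about 18 s of the 67 s allowed; no verdict was given.

- **Pan in:** I slid the pan by its blue post to the back stop. Contact was about 17 N, at the position I had calculated for the stop.
- **Gate:** I drew it out about 41 mm, and the picture showed its red line at the bin's front wall. I then pushed it shut to the same stop position as before (x = 0.4818 m both times).
- **Pan out:** I drew the pan about 160 mm straight out and released it.

**Last checks:**
- After the gate was shut, the picture showed the rear compartment empty and three balls still in the front one.
- The final picture shows the pan flat with three balls in it. Its centre is about 160 mm from the dispenser's, and the gripper is open and clear above it.
- Of the bystanders, only the flask is in that final picture. I did not look at the bottle, timer and marker again, but the arm's path stayed clear of them.

**Disagreement:** The fixed cameras and the wrist camera differed by about 4–6 mm on the post and dispenser positions. I used the wrist camera, and the contacts agreed with it.

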